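# Reset the telescopic column stand for the long column

### The job

The sloping column stand is still set for the short column. Press its spring button in flush, slide the sleeve up the slope to the very next hole so that the button springs out again, then lay the long column down in the two rests, between their end plates, and let go; leave the short column where it lies.

Things in the scene. Friction and masses are not known exactly. Their poses are not given: they have to be found in the camera images.
- stand: fixed grey stand: base plate 175 x 104 x 14 mm whose foot holds a 22 mm square steel mast rising at 25 degrees to the level toward the stand's +x. Origin on the bench below the button; x level, the way the mast rises, y to the left, z up. The tube axis passes 103 mm above the origin. A 28 mm square aluminium sleeve slides on the mast and carries the upper rest
- button_nose (a point): tip of a 10 mm round-nosed spring button in the mast, out through a 13 mm hole in the sleeve's -y side: 20 mm from the tube axis, 6 mm proud. Moves inward (+y) when pressed. x up the slope, z square to the slope. Here the sleeve is clear for 50 mm along either way and can be taken across its y sides, one finger on the button, and slid in that same grip
- button (a joint): travel of the button, m: 0 out, 0.006 flush with the sleeve, 0.008 under the 2 mm wall between holes. Spring: 2 N at first, 4 N flush, 5 N under the wall. Once it is flush (half a mm proud will do) the edge of the hole pushes its round nose under as the sleeve slides
- sleeve (a joint): travel of the sleeve up the slope, m: about 0 as found, 0.030 at the next hole, 0.060 at the last, each with 1.5 mm play (the further holes lie 30 and 60 mm down the slope in its -y side). Locked while the button is out; else slides with 3 to 5 N (10 to 20 N while it pushes the button under) and stays where it is left
- lower_rest (a point): white lower rest, fixed at the mast's foot: middle of its channel floor at the inner face of its end plate, 34 mm above the tube axis. x up the slope, y level to the left, z square to the slope. The channel runs 22 mm up the slope; floor 16 mm wide, sides leaning out 30 degrees, so a hexagon lies in it on a flat; end plate with flared lip 22 mm high
- upper_rest (a point): the same rest on the sleeve's top end, moving with it: middle of its channel floor at the inner face of its end plate; the channel runs 22 mm down the slope from here. Same axes as lower_rest, from which it lies 164 mm up the slope as found, 194 mm with the sleeve at the next hole, where the long column fits with 6 mm to spare
- long_column: the longer of two steel columns: 188 mm long, round 16 mm barrel with a 30 mm long hexagon fitting (24 mm across flats) at each end, about 0.3 kg. Origin at its middle on its axis, x along it (both ends alike). It lies on the bench on a flat, axis 12 mm up; in the rests its axis is 12 mm above the channel floors
- short_column: the same kind of column, 158 mm long, lying on the bench; origin at its middle on its axis, x along it. Not to be moved

How it is judged:
On the way, in this order (a step that is already met when the one before it is completed fails the run):
1. the button is pressed in flush with the sleeve (value of joint button above 0.005 m), for 0.05 s.
2. the sleeve stands at the next hole and the button has sprung out through it (value of joint sleeve between 0.027 and 0.033 m and value of joint button below 0.0015 m), for 0.2 s.
At the end, for the whole second after the job is handed in: sleeve at 30 mm (3 mm either way) with the button out, long column at rest in both rests: its middle 97 mm (8 mm either way) up the slope from the lower end plate, within 5 mm sideways, axis 8 to 17 mm above the channel floor and within 0.05 rad of the slope (all of step 2 and x of long_column in the frame of lower_rest between 0.089 and 0.105 m and y of long_column in the frame of lower_rest between -0.005 and 0.005 m and z of long_column in the frame of lower_rest between 0.008 and 0.017 m and angle between the x axis of long_column and the x axis of lower_rest, either way round below 0.05 rad and linear speed of long_column below 0.02 m/s); the robot touches nothing.
It fails at once if the short column is moved by more than 30 mm (distance of short_column from where it was at the start of the episode above 0.03 m).
It also fails if it takes over 51 s, if anything falls off the work surface, if the arm or the gripper's body presses on something with over 40 N, if the wrist force passes 120 N, or if a joint passes its speed limit or range.

### The arm

A 7-joint arm with a two-finger parallel gripper is mounted at the origin on a cart in front of the work surface, level with it; the furniture and walls round the work are solid. World frame = base frame: x ahead of the robot, y to its left, z up, the work surface at z = 0. Lengths are in m, angles in rad, forces in N, time in s.
With the tool pointing down it reaches from about 0.4 to 0.875 m from the base axis. Payload 19.3 kg.
Tool frame: the origin (TCP) lies midway between the tips of the shut fingers; the grasp point (between the pads) lies 19 mm behind it (bot.pinch_z is the distance from the TCP to the grasp point, in m); z points along the fingers, y is the direction in which the jaws open and shut (so a half turn about z gives the same grasp; the last joint's range is limited). The gripper opens to 85 mm and grips with 20 to 120 N. Pads are 22 mm wide; open, the fingers measure 114 mm over their backs; the gripper's body (76 mm by 85 mm) begins 54 mm behind the grasp point. The pads swing forward as they close: fully open they stand 13 mm farther back than shut.
Start: joints at [-1.269, 0.521, -0.036, 1.599, 0.021, 1.021, -0.113], TCP at [0.227, 0.582, 0.231] pointing down, gripper open.
Joint ranges: [-2.91, 2.91], [-0.3, 2.13], [-1.5, 1.42], [0.17, 2.43], [-1.26, 4.41], [0.16, 1.93], [-2.52, 2.52]. Speed limits (rad/s): [1.89, 1.89, 2.39, 2.39, 3.01, 3.01, 3.01].

### API

Orientations are given as [roll, pitch, yaw] about the fixed x, y, z axes, in that order (R = Rz(yaw) Ry(pitch) Rx(roll)).
In Python, from workcell import bot gives the robot as it stands. The module is installed in compiled form; this text tells all that it offers.
- The arm moves only by the tool move_arm, never from a script. Its argument "moves" is text: rows parted by semicolons, each of 4 numbers parted by spaces: the shift along the tool's x, y, z in mm, then the turn about the tool's z in rad. In form: dx dy dz yaw; .... A call has exactly 10 rows; each row is the pose to reach, as a shift and turn from the pose commanded when the call began, along the tool's axes at that moment; what a row does not reach only later rows make up. A row lasts 1/12 s, in which the tool goes at most 41.7 mm and 7.16 degrees, less where a joint would pass 70% of its speed; a pose out of reach is approached as far as the arm can. A call with a gripper value outside its range is refused whole. "grip" is the opening, from 0 (shut) to 1 (fully open), set as the call begins (left out, the last holds). The fingers move at their own pace and stop on an object; "grip_force" is the grip in N (left out, the last holds). Time passes only in rows, so rows that repeat a pose let the fingers close, or fill a call up. It gives the time, the measured TCP pose, the force and the opening at its end, in the units of the state.
- bot.observe(): the state, without advancing time (a new reading comes with each control period).
- bot.grab_frame(name): name is "side" or "top" or "wrist"; returns a dict with "frame" (384x512x3 uint8, red, green, blue), "z_map" (384x512 float32, m along the optical axis (not along the pixel's ray), 0 where there is no reading), "K" (3x3 intrinsics, pixels), "eye" and "attitude" of the camera in the world. Camera axes: x right, y up, looking along -z (the intrinsics and any distortion apply to the point x, -y, -z); pixel columns grow to the right and rows downward; lengths in m; the calibration is good to about 2 mm. A picture is of the moment at which its call begins.
- bot.job_done(): hands the job in, once; it reports no verdict.
Trained networks look in a picture, given as the dict that the camera call returned (one of the last four; its "shot" number tells which), for a name from the list of things; names that differ only in an ending like _2 or _b are one class to them, and where a whole thing is asked for, a point or a joint stands for the part that bears it (a point fixed in the world has none). Each returns a list of dicts, best first, with "conf" (0 to 1); they miss things now and then, are a little off and sometimes report something else, mostly with a low value. They report only what shows in the picture. A call takes as long as a camera call.
- bot.search_frame(picture, label): "at" ([column, row] in pixels, amid what is visible of it).
- bot.pinpoint(picture, label): "at" ([column, row] in pixels: a listed point, or the origin of a listed thing).
The state is a dict: "clock": time; "qpos": joint angles; "qd": joint speeds; "joint_efforts": joint torques, N m; "position": TCP position; "tool_rot": TCP orientation; "force": force on the tool from outside, world axes, zero at the start; "moment": the same for the moment, N m; "grip_width": finger opening in m.
Only numpy, scipy, OpenCV 4.12 (cv2) and the standard library are available. Lean on these libraries where they do the work, as an engineer would, in place of code of your own. Each camera call takes 0.05 s, during which the arm holds its last target. There are 200 camera calls.

## Working session

There is one attempt and no reset: what is moved stays moved. The work goes in short steps, Python scripts to look and compute and a tool call to move; the robot and the scene stay as the last step left them, time stands still between calls to the robot, and variables do not carry over. Pictures are saved under pics/ and viewed, about 8 in all and at most 12, crops included, and the job is handed in when it is done.

Besides the shell and the picture viewer there is one more tool, called after ">>>" as name(argument=value, ...), one argument or row to a line, values as JSON. move_arm: Moves the arm, as the interface text tells. Its arguments: {"type":"object","properties":{"moves":{"type":"string"},"grip":{"type":"number"},"grip_force":{"type":"number"}},"required":["moves"]}

```bash
mkdir -p pics; cat > h.py <<'E'
import numpy as np, cv2
from workcell import bot
from scipy.spatial.transform import Rotation as R
def att(p):
    a=np.array(p["attitude"],float)
    if a.shape==(3,3): return a
    if a.size==4: return R.from_quat(a).as_matrix()
    return R.from_euler('xyz',a).as_matrix()
def ray(p,uv):
    K=p["K"]; x=(uv[0]-K[0,2])/K[0,0]; y=(uv[1]-K[1,2])/K[1,1]
    return np.array([x,-y,-1.])
def world(p,uv,z=None):
    d=ray(p,uv)
    if z is None:
        u,v=int(round(uv[0])),int(round(uv[1]))
        w=p["z_map"][max(v-1,0):v+2,max(u-1,0):u+2]; w=w[w>0]
        z=np.median(w) if w.size else np.nan
    return np.array(p["eye"])+att(p)@(d*z)
def onplane(p,uv,h):
    d=att(p)@ray(p,uv); e=np.array(p["eye"]); return e+d*(h-e[2])/d[2]
def save(p,n,crop=None,s=1):
    f=p["frame"][:,:,::-1]
    if crop: f=f[crop[1]:crop[3],crop[0]:crop[2]]
    cv2.imwrite("pics/"+n+".png",cv2.resize(f,None,fx=s,fy=s,interpolation=cv2.INTER_CUBIC))
E
python3 - <<'E'
from h import *
np.set_printoptions(precision=4,suppress=True)
print(bot.observe(), bot.pinch_z)
ims=[]
for c in ["side","top","wrist"]:
    p=bot.grab_frame(c); print(c,p["K"].ravel(),p["eye"],p["attitude"],[k for k in p]); 
    np.savez(c+".npz",**{k:p[k] for k in ("frame","z_map","K","eye","attitude")})
    ims.append(p["frame"])
    for l in ["button_nose","lower_rest","upper_rest","long_column","short_column","stand"]:
        for r in bot.pinpoint(p,l)[:2]: print(l,r["conf"],np.array(r["at"]),world(p,r["at"]))
a=np.vstack([np.hstack([ims[0],ims[1]]),np.hstack([ims[2],ims[2]*0])])[:,:,::-1]
cv2.imwrite("pics/a.png",cv2.resize(a,(800,600),interpolation=cv2.INTER_AREA))
E
```

```text
{'clock': 0.0, 'qpos': array([-1.2692,  0.522 , -0.0363,  1.6   ,  0.0212,  1.0211, -0.1128]), 'qd': array([ 0.001 , -0.0013, -0.0008,  0.0018,  0.001 , -0.0021, -0.0001]), 'joint_efforts': array([ -0.0012, -92.711 ,   1.9794, -36.9928,   0.0178,   0.0084,
        -0.    ]), 'position': array([0.227 , 0.582 , 0.2307]), 'tool_rot': array([-3.1405,  0.0001,  2.7698]), 'force': array([0.3384, 0.6042, 0.1072]), 'moment': array([-0.0293, -0.0068,  0.0203]), 'grip_width': 0.0856838065803744} 0.0187
side [441.6695   0.     251.4187   0.     441.6695 193.2982   0.       0.
   1.    ] [0.2536 0.4604 0.6727] [ 0.8469  0.0102 -2.6836] ['frame', 'z_map', 'K', 'eye', 'attitude', 'shot']
lower_rest 0.86 [229.1 235.8] [0.525  0.0101 0.1119]
upper_rest 0.63 [155.5 175.8] [ 0.678  -0.0056  0.1804]
long_column 0.93 [264.3 186.5] [ 0.5719 -0.2367  0.016 ]
short_column 0.75 [328.  205.3] [ 0.4205 -0.2394  0.0161]
stand 0.75 [194.4 254.7] [0.6093 0.0052 0.0142]
top [455.7109   0.     252.9509   0.     455.7109 190.3974   0.       0.
   1.    ] [ 0.4191 -0.1142  1.0886] [ 0.1124 -0.0135 -1.5517] ['frame', 'z_map', 'K', 'eye', 'attitude', 'shot']
button_nose 0.3 [301.1 240.9] [ 0.4237 -0.2409  0.0201]
button_nose 0.25 [194.4 187.9] [0.5333 0.002  0.1036]
lower_rest 0.94 [195.8 188. ] [ 0.533  -0.0012  0.1047]
upper_rest 0.82 [201.7 115.9] [ 0.6748 -0.0161  0.1723]
long_column 0.79 [300.2 180.2] [ 0.5671 -0.2382  0.0161]
short_column 0.6 [299.3 240.6] [ 0.4243 -0.2365  0.0215]
stand 0.92 [204.1 158.8] [ 0.5967 -0.0177  0.1102]
wrist [279.8953   0.     251.4454   0.     279.8953 191.6501   0.       0.
   1.    ] [0.1478 0.6129 0.3741] [-0.3333 -0.0009  1.1992] ['frame', 'z_map', 'K', 'eye', 'attitude', 'shot']
```

View pics/a.png

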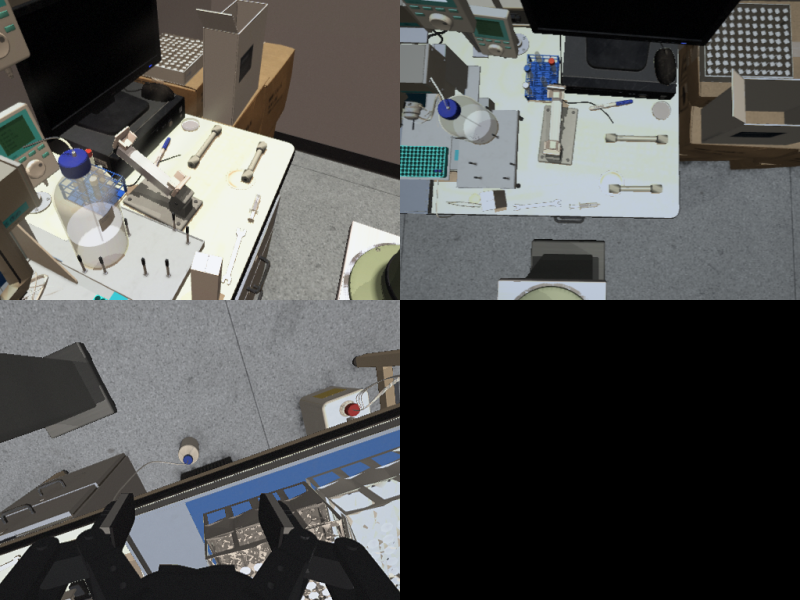

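```bash
python3 - <<'E'
from h import *
np.set_printoptions(precision=3,suppress=True)
P={}
for c in ["side","top"]:
    d=dict(np.load(c+".npz")); P[c]=d
    v,u=np.mgrid[0:384,0:512]; K=d["K"]; z=d["z_map"]
    X=np.stack([(u-K[0,2])/K[0,0],-(v-K[1,2])/K[1,1],-np.ones_like(z)],-1)*z[...,None]
    W=X@att(d).T+d["eye"]; W[z==0]=np.nan; d["W"]=W
pts=np.concatenate([P[c]["W"].reshape(-1,3) for c in P]); pts=pts[~np.isnan(pts[:,0])]
# height map grid
print("cols y from .6 to -.4; rows x")
ys=np.arange(.65,-.45,-.1)
for x in np.arange(.2,.95,.1):
    print("%.2f"%x,[round(float(np.max(pts[(abs(pts[:,0]-x)<.05)&(abs(pts[:,1]-y)<.05)][:,2],initial=-1)),2) for y in ys])
# columns
for nm,c0 in (("long",(.57,-.237)),("short",(.423,-.237))):
  for c in P:
    W=P[c]["W"]; m=(abs(W[...,0]-c0[0])<.05)&(abs(W[...,1]-c0[1])<.12)&(W[...,2]>.009)&(W[...,2]<.05)
    q=W[m][:,:2].astype(np.float32); (cx,cy),(w,h),a=cv2.minAreaRect(q); 
    b=cv2.boxPoints(((cx,cy),(w,h),a)); e=b[1]-b[0]; f=b[2]-b[1]; e=e if np.hypot(*e)>np.hypot(*f) else f
    print(nm,c,cx,cy,w,h,"yaw",np.arctan2(e[1],e[0]))
# base plate
for c in P:
    W=P[c]["W"]; m=(abs(W[...,0]-.6)<.13)&(abs(W[...,1])<.09)&(abs(W[...,2]-.014)<.005)
    q=W[m][:,:2].astype(np.float32); print("base",c,cv2.minAreaRect(q))
E
```

```text
cols y from .6 to -.4; rows x
0.20 [-0.76, -0.77, -0.76, -0.76, -0.76, -0.67, -0.0, -0.0, -0.0, -0.76, -0.76]
0.30 [-0.77, -0.77, 0.03, 0.03, 0.01, 0.01, 0.01, 0.01, 0.01, 0.01, 0.01]
0.40 [-1.0, -1.0, 0.12, 0.12, 0.14, 0.15, 0.01, 0.02, 0.03, 0.03, 0.03]
0.50 [-1.0, -1.0, 0.12, 0.13, 0.28, 0.28, 0.13, 0.13, 0.01, 0.01, 0.01]
0.60 [-1.0, -1.0, 0.13, 0.36, 0.37, 0.35, 0.14, 0.14, 0.03, 0.03, 0.03]
0.70 [-1.0, -1.0, -1.0, 0.34, 0.52, 0.53, 0.2, 0.2, 0.1, 0.12, 0.12]
0.80 [-1.0, -1.0, -1.0, 0.33, 0.48, 0.3, 0.45, 0.45, 0.43, 0.4, 0.39]
0.90 [-1.0, -0.0, 0.02, 0.1, 0.14, 0.28, 0.45, 0.45, 0.12, 0.12, 0.09]
long side 0.5779168605804443 -0.24190250039100647 0.19051051139831543 0.02530798502266407 yaw 1.5645865
long top 0.5753178000450134 -0.24299755692481995 0.1877770870923996 0.023823294788599014 yaw 1.5673714
short side 0.42019975185394287 -0.21555614471435547 0.053369536995887756 0.209152951836586 yaw -1.3543313
short top 0.41806554794311523 -0.21479922533035278 0.051466066390275955 0.20742177963256836 yaw -1.3631381
base side ((0.6127027273178101, -0.004960745573043823), (0.10439762473106384, 0.2329985797405243), 84.52305603027344)
base top ((0.6065046787261963, 0.0023653507232666016), (0.16211046278476715, 0.22352249920368195), 85.52210998535156)
```

>>> move_arm(
  moves="0 0 -40 -0.1; 0 0 -80 -0.2; 0 0 -120 -0.27; 0 0 -160 -0.27; -22 -27 -175 -0.27; -47 -58 -185 -0.27; -73 -89 -190 -0.27; -98 -120 -190 -0.27; -123 -151 -190 -0.27; -148 -182 -190 -0.27",
  grip=1,
)

```text
clock: 1.88
position: [0.299, 0.357, 0.4215]
tool_rot: [3.141, 0.0, 3.04]
force: [0.9, 0.7, -0.2]
grip_width: 0.0855
```

>>> move_arm(
  moves="-14 -36 0 0; -28 -72 0 0; -42 -108 0 0; -56 -144 0 0; -71 -180 0 0; -85 -216 0 0; -99 -252 0 0; -113 -288 0 0; -130 -322 0 0; -150 -355 0 0",
)

```text
clock: 2.72
position: [0.4117, -0.0116, 0.4218]
tool_rot: [3.141, 0.001, 3.04]
force: [0.8, 1.0, 0.0]
grip_width: 0.0855
```

>>> move_arm(
  moves="-20 -35 0 0; -42 -68 0 0; -68 -95 10 0; -95 -118 30 0; -125 -130 50 0; -155 -137 70 0; -180 -139 100 0; -195 -139 130 0; -203 -139 155 0; -203 -139 160 0",
)

```text
clock: 3.55
position: [0.5994, -0.1677, 0.2567]
tool_rot: [-3.142, -0.006, 3.04]
force: [-0.2, -0.2, -1.1]
grip_width: 0.0853
```

```bash
python3 - <<'E'
from h import *
np.set_printoptions(precision=4,suppress=True)
o=bot.observe(); print(o["position"],o["tool_rot"],o["qpos"])
p=bot.grab_frame("wrist"); print(p["eye"],p["attitude"])
for l in ["button_nose","lower_rest","upper_rest"]:
    for r in bot.pinpoint(p,l)[:2]: print(l,r["conf"],np.array(r["at"]),world(p,r["at"]))
np.savez("w1.npz",**{k:p[k] for k in ("frame","z_map","K","eye","attitude")})
save(p,"w1",s=1.5)
E
```

```text
[ 0.5994 -0.1677  0.2567] [-3.1415 -0.0057  3.0403] [-0.1831  0.5537  0.5535  1.5947 -0.3157  1.0896  1.9219]
[ 0.5156 -0.1593  0.4   ] [-0.3278 -0.0005  1.4697]
button_nose 0.65 [380.6 175.2] [ 0.611  -0.0267  0.1042]
button_nose 0.59 [181.9  26.5] [ 0.4284 -0.2338  0.0193]
lower_rest 0.87 [411.6  94.6] [0.53   0.0008 0.103 ]
upper_rest 0.91 [425.1 260.1] [ 0.6773 -0.0111  0.1711]
```

View pics/w1.png

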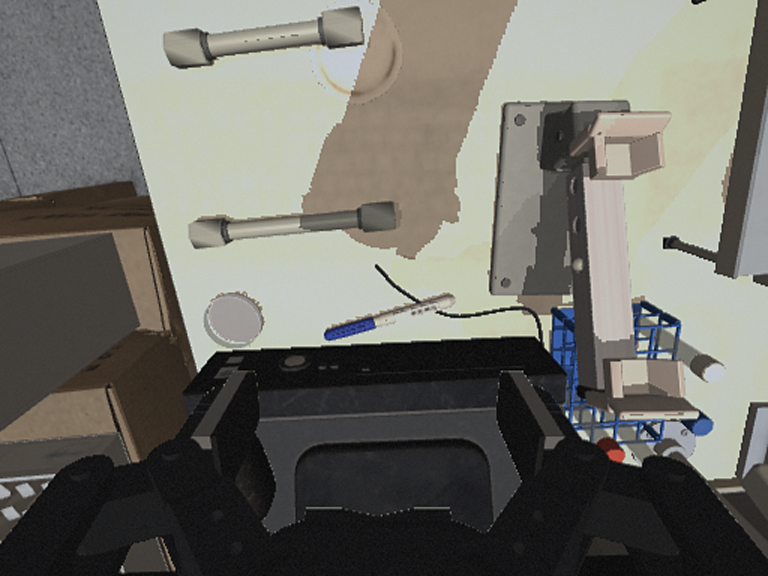

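```bash
python3 - <<'E'
from h import *
np.set_printoptions(precision=4,suppress=True)
d=dict(np.load("w1.npz")); v,u=np.mgrid[0:384,0:512]; K=d["K"]; z=d["z_map"]
X=np.stack([(u-K[0,2])/K[0,0],-(v-K[1,2])/K[1,1],-np.ones_like(z)],-1)*z[...,None]
W=X@att(d).T+d["eye"]
ed=[]
for r in range(130,232,6):
    row=W[r,375:430]; b=np.array([0.611,-0.0065,0.103])
    h=row[:,2]-(0.103+ (row[:,0]-b[0])*np.tan(np.radians(25)))  # height above axis
    m=(abs(h-15.4e-3)<.005); 
    if m.sum()>5: q=row[m]; ed.append([q[:,0].mean(),q[:,1].min(),q[:,1].max(),h[m].mean()*1e3])
ed=np.array(ed); print(ed)
mid=(ed[:,1]+ed[:,2])/2; f=np.polyfit(ed[:,0],mid,1); print(f, np.polyval(f,.611), np.polyfit(ed[:,0],ed[:,1],1),np.polyfit(ed[:,0],ed[:,2],1))
E
```

```text
[[ 0.5654 -0.0166  0.0112 14.409 ]
 [ 0.5713 -0.0168  0.0097 14.375 ]
 [ 0.5773 -0.0181  0.0112 14.4087]
 [ 0.5832 -0.018   0.0085 14.35  ]
 [ 0.5891 -0.0196  0.0091 14.0536]
 [ 0.5949 -0.0192  0.0083 14.4091]
 [ 0.6006 -0.02    0.0084 14.5924]
 [ 0.6064 -0.0205  0.0072 14.6684]
 [ 0.6122 -0.021   0.0078 14.6136]
 [ 0.6179 -0.0214  0.006  14.5548]
 [ 0.6235 -0.0216  0.005  14.8109]
 [ 0.6293 -0.0223  0.0056 14.4398]
 [ 0.6349 -0.0227  0.0045 14.3921]
 [ 0.6406 -0.0233  0.0045 14.3581]
 [ 0.6461 -0.0235  0.0033 14.5642]
 [ 0.6516 -0.0242  0.0032 14.6886]
 [ 0.6571 -0.0247  0.0016 14.7184]]
[-0.0908  0.0485] -0.006935609878346044 [-0.0862  0.0319] [-0.0954  0.0651]
```

>>> move_arm(
  moves="2 40 0 -0.01; 3 80 0 -0.01; 5 118 0 -0.01; 6 148 0 -0.01; 6 161 20 -0.01; 6 161 45 -0.01; 6 161 65 -0.01; 6 161 80 -0.01; 6 161 80 -0.01; 6 161 80 -0.01",
)

```text
clock: 4.58
position: [0.6105, -0.0076, 0.183]
tool_rot: [3.141, 0.001, 3.05]
force: [-0.3, -0.2, 1.0]
grip_width: 0.0852
```

```bash
python3 - <<'E'
from h import *
np.set_printoptions(precision=4,suppress=True)
o=bot.observe(); print(o["position"],o["tool_rot"],o["force"])
p=bot.grab_frame("wrist"); 
for l in ["button_nose","upper_rest"]:
    for r in bot.pinpoint(p,l)[:1]: print(l,r["conf"],np.array(r["at"]),world(p,r["at"]))
save(p,"w2",s=1.5)
E
```

```text
[ 0.6105 -0.0076  0.183 ] [3.1412 0.0014 3.0498] [-0.3031 -0.1587  0.9937]
button_nose 0.55 [229.2 204. ] [ 0.6464 -0.0374  0.0148]
upper_rest 0.7 [253.1 327.2] [ 0.6792 -0.0127  0.1716]
```

View pics/w2.png

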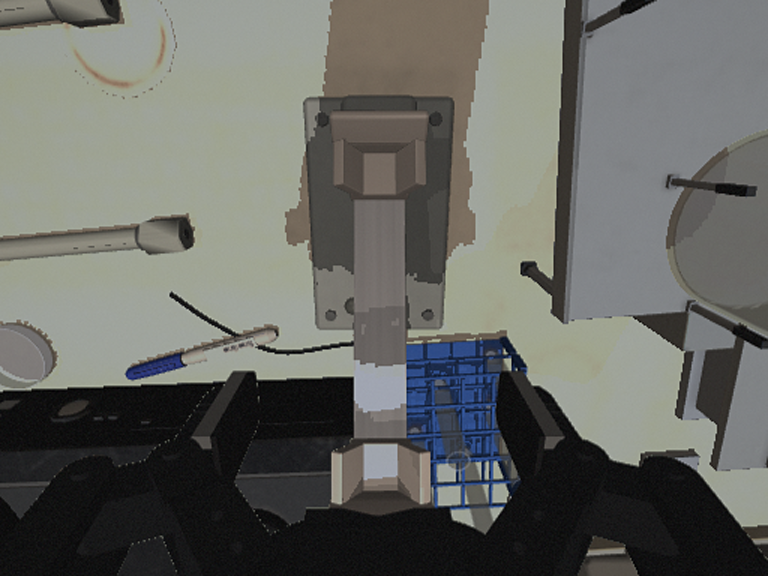

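>>> move_arm(
  moves="2 1 20 0; 2 1 40 0; 2 1 60 0; 2 1 75 0; 2 1 87 0; 2 1 95 0; 2 1 101 0; 2 1 101 0; 2 1 101 0; 2 1 101 0",
)

```text
clock: 5.57
position: [0.6087, -0.0065, 0.0811]
tool_rot: [3.141, 0.001, 3.05]
force: [0.6, -0.2, 0.4]
grip_width: 0.0849
```

>>> move_arm(
  moves="0 0 0 0; 0 0 0 0; 0 0 0 0; 0 0 0 0; 0 0 0 0; 0 0 0 0; 0 0 0 0; 0 0 0 0; 0 0 0 0; 0 0 0 0",
  grip=0.1,
  grip_force=60,
)

```text
clock: 6.4
position: [0.6083, -0.0064, 0.0806]
tool_rot: [3.142, 0.0, 3.05]
force: [-3.1, 0.7, 5.6]
grip_width: 0.0276
```

>>> move_arm(
  moves="-4 0 -2 0; -8 0 -4 0; -12 0 -6 0; -16 0 -8 0; -19 0 -9 0; -22 0 -10 0; -24 0 -11 0; -26 0 -12 0; -27 0 -13 0; -27 0 -13 0",
)

```text
clock: 7.23
position: [0.635, -0.0087, 0.0932]
tool_rot: [3.142, -0.001, 3.05]
force: [-2.9, 0.8, 0.0]
grip_width: 0.0274
```

```bash
python3 - <<'E'
from h import *
np.set_printoptions(precision=4,suppress=True)
o=bot.observe(); print(o["position"],o["tool_rot"],o["force"],o["grip_width"])
p=bot.grab_frame("top"); q=bot.grab_frame("wrist")
for s in (p,q):
  for l in ["lower_rest","upper_rest"]:
    for r in bot.pinpoint(s,l)[:1]: print(l,r["conf"],np.array(r["at"]),world(s,r["at"]))
save(q,"w3",s=1.5)
E
```

```text
[ 0.635  -0.0087  0.0932] [ 3.1416 -0.0006  3.0502] [-2.9465  0.8256  0.0154] 0.027409740263173627
lower_rest 0.96 [198.1 188.6] [ 0.5318 -0.0062  0.1047]
lower_rest 0.64 [251.5  45.6] [0.5305 0.0009 0.1022]
```

View pics/w3.png

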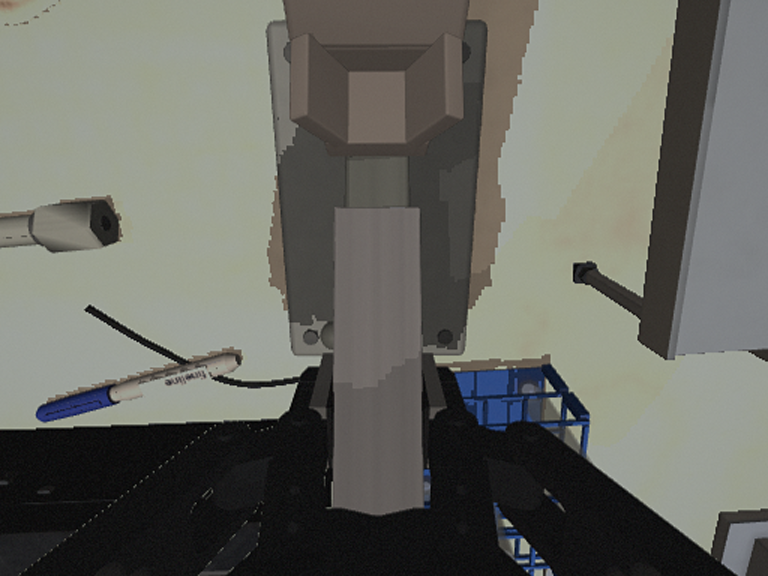

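>>> move_arm(
  moves="0 0 0 0; 0 0 0 0; 0 0 0 0; 0 0 0 0; 0 0 0 0; 0 0 -20 0; 0 0 -50 0; 0 0 -90 0; 0 -25 -120 0; 0 -60 -130 0",
  grip=1,
)

```text
clock: 8.37
position: [0.6316, -0.0666, 0.2278]
tool_rot: [3.14, 0.005, 3.054]
force: [0.6, -0.0, 0.4]
grip_width: 0.0854
```

>>> move_arm(
  moves="10 -40 0 0; 20 -80 0 0; 30 -100 0 0; 30 -100 0 0; 30 -100 0 0; 30 -100 0 0; 30 -100 0 0; 30 -100 0 0; 30 -100 0 0; 30 -100 0 0",
)

```text
clock: 9.2
position: [0.5908, -0.1649, 0.2232]
tool_rot: [-3.142, -0.0, 3.051]
force: [-0.6, -0.9, -0.3]
grip_width: 0.0853
```

```bash
python3 - <<'E'
from h import *
np.set_printoptions(precision=4,suppress=True)
o=bot.observe(); print(o["position"],o["tool_rot"],o["force"],o["grip_width"])
p=bot.grab_frame("top"); q=bot.grab_frame("wrist")
for s in (p,q):
  for l in ["lower_rest","upper_rest","button_nose","long_column"]:
    for r in bot.pinpoint(s,l)[:1]: print(l,r["conf"],np.array(r["at"]),world(s,r["at"]))
    if l=="button_nose": b=r["at"]
u,v=384,175
save(q,"w4",crop=(330,80,490,330),s=2.4)
E
```

```text
[ 0.5908 -0.1649  0.2232] [-3.1416 -0.0001  3.0506] [-0.6083 -0.8752 -0.2927] 0.08529309750126025
upper_rest 0.71 [200.1 101.9] [ 0.7012 -0.013   0.1825]
long_column 0.82 [298.  176.7] [ 0.4846 -0.1639  0.639 ]
lower_rest 0.76 [429.9 104.5] [ 0.5286 -0.0008  0.107 ]
button_nose 0.52 [393.2 191.3] [ 0.6091 -0.0252  0.1033]
long_column 0.83 [190.2 160.2] [ 0.5766 -0.241   0.0202]
```

View pics/w4.png

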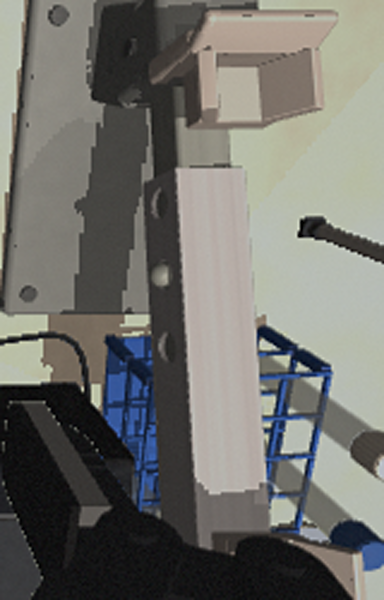

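>>> move_arm(
  moves="1 -10 0 0.12; 2 -20 5 0.24; 3 -35 15 0.36; 4 -50 25 0.48; 5 -65 35 0.6; 7 -79 45 0.72; 7 -79 55 0.84; 7 -79 65 0.96; 7 -79 75 1.08; 7 -79 80 1.2",
  grip=0.65,
)

```text
clock: 10.53
position: [0.5761, -0.2434, 0.1422]
tool_rot: [-3.141, -0.0, 1.844]
force: [0.6, -0.5, -0.3]
grip_width: 0.0555
```

>>> move_arm(
  moves="0 0 0 0.12; 0 0 0 0.24; 0 0 0 0.285; 0 0 0 0.285; 0 0 0 0.285; 0 0 0 0.285; 0 0 0 0.285; 0 0 0 0.285; 0 0 0 0.285; 0 0 0 0.285",
)

```text
clock: 11.37
position: [0.5764, -0.2435, 0.1434]
tool_rot: [3.141, -0.0, 1.565]
force: [0.4, 0.2, -0.7]
grip_width: 0.0556
```

```bash
python3 - <<'E'
from h import *
np.set_printoptions(precision=4,suppress=True)
o=bot.observe(); print(o["position"],o["tool_rot"],o["force"],o["grip_width"],o["qpos"])
d=bot.grab_frame("wrist")
for r in bot.pinpoint(d,"long_column")[:2]: print(r["conf"],np.array(r["at"]),onplane(d,r["at"],.012))
v,u=np.mgrid[0:384,0:512]; K=d["K"]; z=d["z_map"]
X=np.stack([(u-K[0,2])/K[0,0],-(v-K[1,2])/K[1,1],-np.ones_like(z)],-1)*z[...,None]
W=X@att(d).T+d["eye"]
m=(abs(W[...,0]-.5765)<.025)&(abs(W[...,1]+.2425)<.12)&(W[...,2]>.008)&(W[...,2]<.035)&(z>0)
q=W[m]; print(cv2.minAreaRect(q[:,:2].astype(np.float32)), q[:,1].min(),q[:,1].max(),np.polyfit(q[:,1],q[:,0],1),q[:,2].max())
save(d,"w5",s=1.2)
E
```

```text
[ 0.5764 -0.2435  0.1434] [ 3.1415 -0.0001  1.565 ] [ 0.3689  0.2111 -0.7472] 0.05558346421894293 [-0.2095  0.8011  0.8445  1.7042 -0.7089  0.97    0.9007]
0.8 [251.6 183.8] [ 0.576  -0.2453  0.012 ]
((0.5773748755455017, -0.24394160509109497), (0.18802334368228912, 0.02394949458539486), 89.7577133178711) -0.3379481675274047 -0.14990831102153795 [0.0043 0.5783] 0.027511319782598465
```

View pics/w5.png

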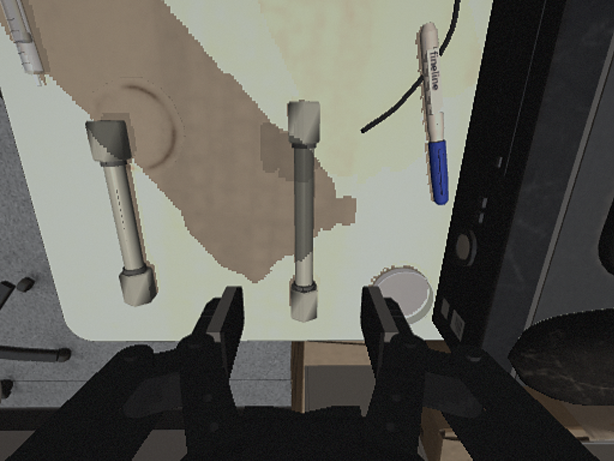

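>>> move_arm(
  moves="0 0 30 0; 0 0 65 0; 0 0 95 0; 0 0 115 0; 0 0 128 0; 0 0 135 0; 0 0 139 0; 0 0 139 0; 0 0 139 0; 0 0 139 0",
)

```text
clock: 12.3
position: [0.577, -0.2437, 0.0054]
tool_rot: [3.14, 0.0, 1.565]
force: [-0.2, -0.8, -0.4]
grip_width: 0.0554
```

>>> move_arm(
  moves="0 0 0 0; 0 0 0 0; 0 0 0 0; 0 0 0 0; 0 0 0 0; 0 0 0 0; 0 0 0 0; 0 0 -5 0; 0 0 -15 0; 0 0 -30 0",
  grip=0,
  grip_force=40,
)

```text
clock: 13.13
position: [0.5757, -0.2433, 0.0345]
tool_rot: [-3.14, -0.0, 1.565]
force: [-0.5, -1.1, -4.3]
grip_width: 0.0144
```

>>> move_arm(
  moves="0 0 -40 0; 0 0 -80 -0.12; 0 0 -120 -0.24; 0 0 -160 -0.36; 0 0 -200 -0.48; 5 0 -240 -0.6; 40 0 -250 -0.72; 78 0 -250 -0.84; 116 5 -250 -0.96; 154 10 -250 -1.08",
)

```text
clock: 13.97
position: [0.5866, -0.0884, 0.286]
tool_rot: [3.141, 0.001, 2.649]
force: [1.7, -0.2, -3.5]
grip_width: 0.0144
```

>>> move_arm(
  moves="0 0 0 -0.12; 0 0 0 -0.24; 0 0 0 -0.36; 0 0 0 -0.406; 0 0 0 -0.406; 0 0 0 -0.406; 0 0 0 -0.406; 0 0 0 -0.406; 0 0 0 -0.406; 0 0 0 -0.406",
)

```text
clock: 14.8
position: [0.5873, -0.0896, 0.2843]
tool_rot: [-3.141, -0.0, 3.05]
force: [0.2, 0.7, -3.6]
grip_width: 0.0141
```

```bash
python3 - <<'E'
from h import *
np.set_printoptions(precision=4,suppress=True)
o=bot.observe(); print(o["position"],o["tool_rot"],o["force"],o["grip_width"],o["qpos"])
p=bot.grab_frame("top"); d=bot.grab_frame("wrist")
for r in bot.pinpoint(p,"upper_rest")[:1]: print(r["conf"],np.array(r["at"]),world(p,r["at"]))
for l in ["lower_rest","upper_rest"]:
  for r in bot.pinpoint(d,l)[:1]: print(l,r["conf"],np.array(r["at"]),world(d,r["at"]))
v,u=np.mgrid[0:384,0:512]; K=d["K"]; z=d["z_map"]
X=np.stack([(u-K[0,2])/K[0,0],-(v-K[1,2])/K[1,1],-np.ones_like(z)],-1)*z[...,None]
W=X@att(d).T+d["eye"]
# column points in tool frame near end toward camera
T=R.from_euler('xyz',o["tool_rot"]).as_matrix(); L=(W-o["position"])@T
m=(abs(L[...,1])<.014)&(L[...,0]>.02)&(L[...,0]<.12)&(abs(L[...,2]+.007)<.045)&(z>0)
q=L[m]; print(len(q)); 
for a in np.arange(.02,.11,.01):
    s=q[abs(q[:,0]-a)<.005]
    if len(s): print("%.3f"%a,len(s),s[:,1].min(),s[:,1].max(),s[:,2].min())
save(d,"w6",s=1.2)
E
```

```text
[ 0.5873 -0.0896  0.2843] [-3.1414 -0.0002  3.0501] [ 0.1686  0.6588 -3.5991] 0.014060875051292332 [-0.3548  0.48    0.5955  1.644  -0.2934  1.1085  1.7996]
lower_rest 0.73 [328.1 114.3] [0.531  0.0019 0.1027]
upper_rest 0.97 [333.5 293.3] [ 0.5777 -0.0568  0.3377]
6599
0.020 261 -0.007554675868122966 0.007734829601716179 -0.01650045371936623
0.030 553 -0.007992756069507086 0.007631567894187601 -0.016619187245079315
0.040 612 -0.007832674404655371 0.008068455756389474 -0.016756225829812656
0.050 642 -0.007597582850014028 0.007820934435520614 -0.01706983311228265
0.060 724 -0.011159293680124667 0.010871643229626509 -0.02126225222672812
0.070 1203 -0.012042065680705726 0.011752627611973477 -0.022564119684286146
0.080 1349 -0.012211524300325034 0.01198457748249733 -0.02251692813816421
0.090 1255 -0.012200285173924014 0.011916165377735141 -0.022654949103736364
```

View pics/w6.png

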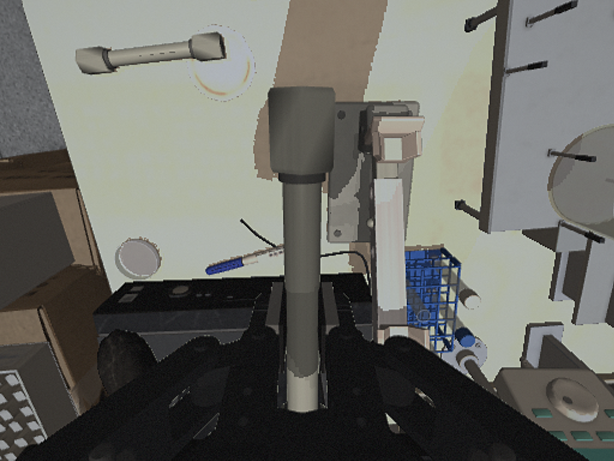

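>>> move_arm(
  moves="0 20 0 0; -1 45 0 0; -1 65 5 0; -2 78 15 0; -2 84 30 0; -2 84 45 0; -2 84 58 0; -2 84 66 0; -2 84 68 0; -2 84 68 0",
)

```text
clock: 15.88
position: [0.5968, -0.0064, 0.2159]
tool_rot: [-3.141, -0.001, 3.05]
force: [-0.1, -0.0, -2.9]
grip_width: 0.0142
```

```bash
python3 - <<'E'
from h import *
np.set_printoptions(precision=4,suppress=True)
o=bot.observe(); print(o["position"],o["tool_rot"],o["force"],o["grip_width"])
d=bot.grab_frame("side")
for l in ["lower_rest","upper_rest","long_column"]:
  for r in bot.pinpoint(d,l)[:1]: print(l,r["conf"],np.array(r["at"]),world(d,r["at"]))
save(d,"s1",crop=(90,90,330,290),s=3)
E
```

```text
[ 0.5968 -0.0064  0.2159] [-3.1411 -0.0008  3.0503] [-0.121  -0.0353 -2.8685] 0.014227745232769635
lower_rest 0.61 [229.3 233.9] [ 0.5312 -0.0013  0.1029]
upper_rest 0.95 [145.6 167. ] [ 0.7066 -0.016   0.1831]
long_column 0.67 [195.  170.2] [0.5867 0.001  0.229 ]
```

View pics/s1.png

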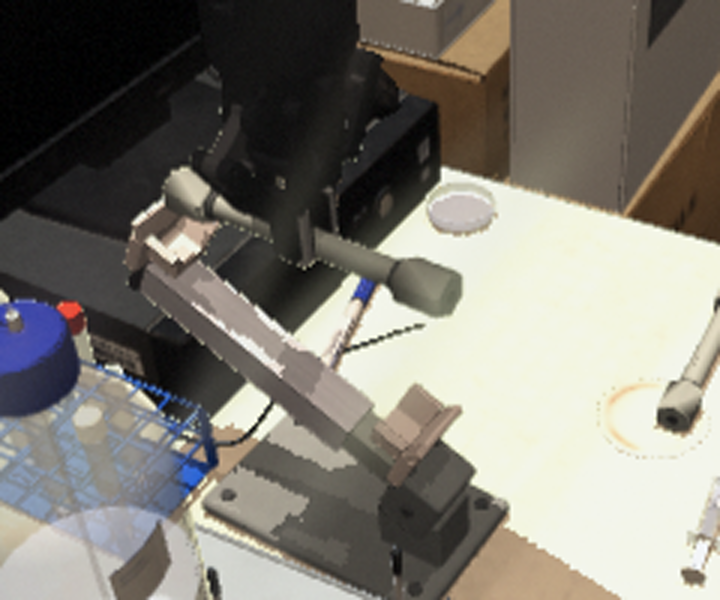

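>>> move_arm(
  moves="0 1 12 0; 0 1 24 0; 0 1 33 0; 0 1 38 0; -1 1 43 0; -2 1 47 0; -2 1 51 0; -3 1 54 0; -4 1 56 0; -5 1 58 0",
  grip_force=20,
)

```text
clock: 16.92
position: [0.6021, -0.0056, 0.1581]
tool_rot: [-3.142, -0.0, 3.051]
force: [-4.4, 0.0, -0.2]
grip_width: 0.0139
```

```bash
python3 - <<'E'
from h import *
np.set_printoptions(precision=4,suppress=True)
o=bot.observe(); print(o["position"],o["tool_rot"],o["force"],o["moment"],o["grip_width"])
d=bot.grab_frame("wrist")
v,u=np.mgrid[0:384,0:512]; K=d["K"]; z=d["z_map"]
X=np.stack([(u-K[0,2])/K[0,0],-(v-K[1,2])/K[1,1],-np.ones_like(z)],-1)*z[...,None]
W=X@att(d).T+d["eye"]
T=R.from_euler('xyz',o["tool_rot"]).as_matrix(); L=(W-o["position"])@T
m=(abs(L[...,1])<.006)&(L[...,0]>.02)&(L[...,0]<.12)&(abs(L[...,2])<.045)&(z>0)
q=L[m]
for a in np.arange(.02,.11,.01):
    s=q[abs(q[:,0]-a)<.005]
    if len(s): print("%.3f"%a,len(s),s[:,2].min())
e=bot.grab_frame("side"); save(e,"s2",crop=(90,90,330,290),s=3)
E
```

```text
[ 0.6021 -0.0056  0.1581] [-3.1416 -0.0001  3.0507] [-4.3986  0.0095 -0.1705] [ 0.0492  0.5816 -0.0327] 0.013908745937890871
0.020 219 -0.01115088370367339
0.030 433 -0.009857768422366745
0.040 453 -0.00715352307870968
0.050 455 -0.003848346722751071
0.060 436 -0.0038636947550673454
0.070 503 -0.003976673497089958
0.080 515 -0.0018134770948100558
0.090 335 0.00205517622319329
```

View pics/s2.png

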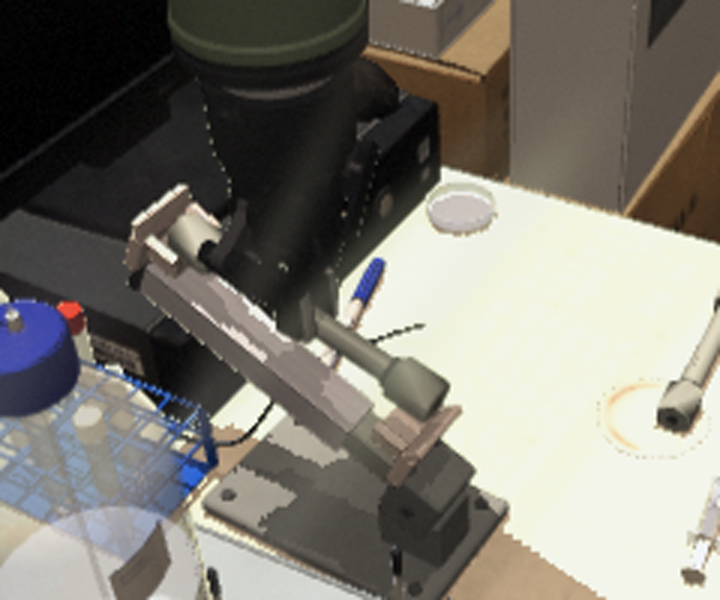

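>>> move_arm(
  moves="-3 0 1 0; -5 0 3 0; -7 0 5 0; -8 0 7 0; -9 0 8 0; -10 0 10 0; -11 0 11 0; -11 0 12 0; -11 0 12 0; -11 0 12 0",
)

```text
clock: 17.85
position: [0.6126, -0.0065, 0.1469]
tool_rot: [3.141, -0.001, 3.051]
force: [-11.6, 2.0, 14.8]
grip_width: 0.0142
```

```bash
python3 - <<'E'
from h import *
np.set_printoptions(precision=4,suppress=True)
o=bot.observe(); print(o["position"],o["tool_rot"],o["force"],o["moment"],o["grip_width"])
e=bot.grab_frame("side"); save(e,"s3",crop=(90,90,330,290),s=3)
E
```

```text
[ 0.6126 -0.0065  0.1469] [ 3.141  -0.0007  3.0507] [-11.6169   2.0271  14.7599] [0.2999 2.2899 0.0169] 0.014208649982828576
```

View pics/s3.png

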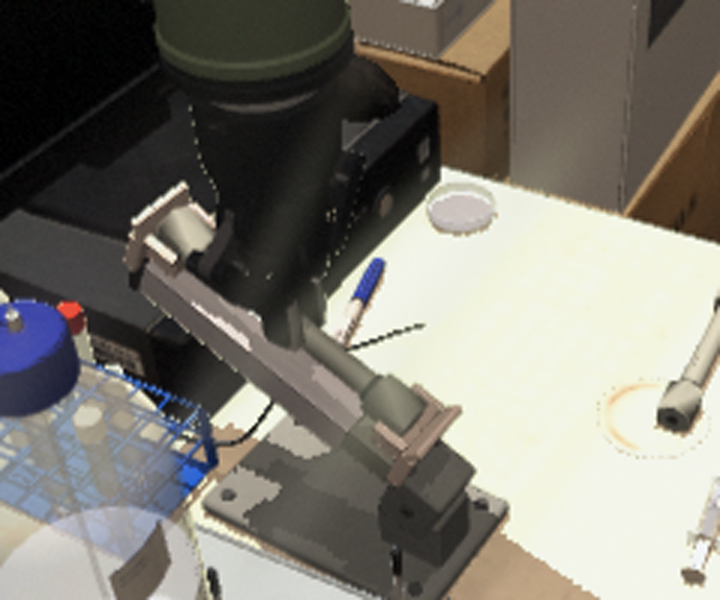

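>>> move_arm(
  moves="1 0 -1 0; 1 0 -1 0; 1 0 -1 0; 1 0 -1 0; 1 0 -1 0; 1 0 -1 0; 1 0 -1 0; 1 0 -1 0; 1 0 -1 0; 1 0 -1 0",
)

```text
clock: 18.73
position: [0.612, -0.0065, 0.1473]
tool_rot: [-3.142, 0.0, 3.051]
force: [-0.4, 0.5, -0.0]
grip_width: 0.0142
```

>>> move_arm(
  moves="0 0 0 0; 0 0 0 0; 0 0 0 0; 0 0 0 0; 0 0 0 0; 0 0 0 0; 0 0 0 0; 0 0 -8 0; 0 0 -25 0; 0 0 -60 0",
  grip=0.7,
)

```text
clock: 19.57
position: [0.6104, -0.0063, 0.2057]
tool_rot: [-3.14, -0.005, 3.051]
force: [-0.5, -0.4, 0.3]
grip_width: 0.0598
```

>>> move_arm(
  moves="0 0 -30 0; 0 0 -60 0; 0 -30 -70 0; 0 -65 -70 0; 0 -100 -70 0; 0 -130 -70 0; 0 -150 -70 0; 0 -150 -70 0; 0 -150 -70 0; 0 -150 -70 0",
)

```text
clock: 20.4
position: [0.5985, -0.1552, 0.2776]
tool_rot: [3.141, 0.0, 3.051]
force: [0.7, -0.5, 0.5]
grip_width: 0.06
```

```bash
python3 - <<'E'
from h import *
np.set_printoptions(precision=4,suppress=True)
o=bot.observe(); print(o["position"],o["tool_rot"],o["force"],o["grip_width"])
d=bot.grab_frame("wrist"); t=bot.grab_frame("top")
for n,s in (("wrist",d),("top",t)):
  for l in ["lower_rest","upper_rest","long_column","short_column","button_nose"]:
    for r in bot.pinpoint(s,l)[:1]: print(n,l,r["conf"],np.array(r["at"]),world(s,r["at"]))
v,u=np.mgrid[0:384,0:512]; K=d["K"]; z=d["z_map"]
X=np.stack([(u-K[0,2])/K[0,0],-(v-K[1,2])/K[1,1],-np.ones_like(z)],-1)*z[...,None]
W=X@att(d).T+d["eye"]
# slope frame of lower rest
Rl=(R.from_euler('z',-.091)*R.from_euler('y',-np.radians(25))).as_matrix()
L=(W-np.array([.5305,.0004,.1025]))@Rl
for a in np.arange(.0,.2,.01):
    s=L[(abs(L[...,0]-a)<.005)&(abs(L[...,1])<.02)&(L[...,2]>.008)&(L[...,2]<.035)&(z>0)]
    if len(s): print("%.3f"%a,len(s),s[:,1].min(),s[:,1].max(),np.percentile(s[:,2],95))
save(d,"w7",s=1.2)
E
```

```text
[ 0.5985 -0.1552  0.2776] [3.1412 0.0001 3.0511] [ 0.7008 -0.5369  0.5176] 0.05997597449706358
wrist upper_rest 0.73 [401.  284.9] [ 0.6937 -0.0233  0.2019]
wrist long_column 0.6 [400.9 190.2] [ 0.6144 -0.0104  0.1626]
wrist short_column 0.78 [174.3  26.6] [ 0.4246 -0.2365  0.0197]
wrist button_nose 0.44 [361.6 172.9] [ 0.6117 -0.0265  0.1033]
top upper_rest 0.7 [202.  101.9] [ 0.6952 -0.019   0.2021]
top short_column 0.65 [303.3 238.9] [ 0.4284 -0.2462  0.018 ]
0.000 366 -0.019921997034056324 0.019990418328680776 0.018063214627906703
0.010 326 -0.019988486112394916 0.01987257088971069 0.024918803790636077
0.020 357 -0.019865850465977705 0.01997451085302161 0.024910097837049307
0.030 288 -0.01187061312156116 0.01229211668082266 0.024881023478319733
0.040 229 -0.0108719227376733 0.01225912296167769 0.02157295588416546
0.050 175 -0.007514473809300668 0.0074050969388393065 0.019907682955563086
0.060 171 -0.007736334233904898 0.006563241761733855 0.020225991236825436
0.070 177 -0.00809263441727041 0.008053299953490991 0.020081497611355567
0.080 180 -0.007693810912702627 0.007667078161266086 0.020312685655860644
0.090 180 -0.007605459108213676 0.007885487844530368 0.020051747294717183
0.100 189 -0.0077532424098602955 0.0070715492703961125 0.019991157853927907
0.110 178 -0.007761364409195464 0.006846218253040869 0.020051438848056234
0.120 184 -0.007837213160583773 0.007828877652486736 0.02007560805072241
0.130 197 -0.008029807191077412 0.00788550551594187 0.020157230365807757
0.140 185 -0.007717173782063669 0.007273297328440182 0.020265011417596585
0.150 197 -0.008415961226279923 0.0069180357362160555 0.020103233078690618
0.160 248 -0.011064472761682388 0.011787286187250655 0.022287629359837736
0.170 368 -0.01937172368130851 0.019448800056795095 0.025093030929710027
0.180 452 -0.01997742312303426 0.019932478994124363 0.02512610248330398
0.190 382 -0.019854336809652807 0.019802237532537292 0.025026477407387577
```

View pics/w7.png

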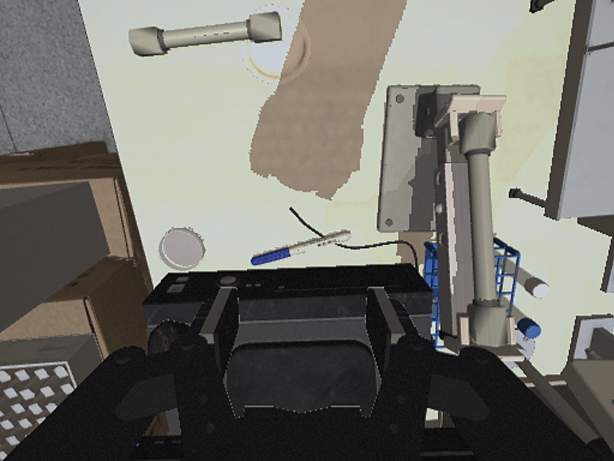

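```bash
python3 -c "
from workcell import bot
print(bot.job_done())"
```

```text
the job is handed in; nothing more can be done
None
```

The sleeve is at the next hole with its button out, and the long column lies in both rests between the end plates. I handed the job in about 21 s into the 51 s allowed.

**Sleeve:** I gripped it across its y sides with one finger on the button. The opening read 27.6 mm against a 28 mm sleeve, so the button was flush. I then slid the sleeve up the slope; the tool moved 29.6 mm. After letting go, the picture showed the button standing out in the middle hole, with an empty hole on either side.

**Column:** I picked the long column up at its middle and turned it in line with the slope. Lowering its top end onto the upper rest tilted it in the grip. I then let it down into both rests and opened the gripper.

**Last checks:**
- **Seating:** The barrel top read about 20 mm above the channel floor along its whole length, so the axis is at 12 mm. It is within about 1 mm sideways and parallel to the slope.
- **Position along the slope:** I judged this from the hexagons sitting in both rests; I did not measure it to the millimetre. The network's rough figures agree with it.
- **Button:** It was still reported at its out position.
- **Short column:** It stayed where it was by the wrist camera and by eye. The last top-camera reading was about 10 mm off its first one, which I took as scatter, since the arm never went near it.
- **Gripper:** It was clear of everything, with tool forces under 1 N.
- **Missed detections:** In the final pictures neither camera's network reported the lower rest, and the top view missed the long column and the button. I used earlier readings of the lower rest instead.

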